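Set and hold the throwing gauge at the banding wheel

ROBOT

A 6-joint arm with a two-finger parallel gripper is mounted at the origin on the work surface. World frame = base frame: x ahead of the robot, y to its left, z up, the work surface at z = 0. Lengths are in m, angles in degrees, forces in N, time in s.
With the tool pointing down it reaches from about 0.275 to 0.75 m from the base axis. Payload 10.2 kg.
Tool frame: the origin (TCP) lies at the very end of the fingers, on their centre line; the grasp point (between the pads) lies 19 mm behind it; z points along the fingers, y is the direction in which the jaws open and shut (so a half turn about z gives the same grasp; the last joint's range is limited). The gripper opens to 88 mm and grips with 3 to 60 N. Pads are 18 mm wide; open, the fingers measure 123 mm over their backs; the gripper's body (75 mm by 187 mm) begins 45 mm behind the grasp point.
Start: joints at [-81.039, 17.928, 85.812, -0, 76.261, -12.8], TCP at [0.195, -0.488, 0.239] pointing down, gripper open.
Joint ranges: [-168.41, 168.41], [-55.51, 124.54], [10.69, 146.95], [-70.63, 250.63], [1, 178], [-165.06, 165.06]. Speed limits (degrees/s): [136.94, 136.94, 172.46, 180, 180, 180].

INTERFACE

Orientations are given as a 3x3 rotation matrix whose columns are the frame's x, y, z axes.
In Python, from plant import robot gives the robot as it stands.
- The arm moves only by the tool servo_tool, never from a script. Its argument "moves" is a list of rows, each a list of 4 numbers: the shift along the tool's x, y, z in m, then the turn about the tool's z in degrees. In form: [[dx, dy, dz, turn], ...]. A call has 1 to 5 rows; each row shifts and turns the commanded pose from where the row before left it, along the tool's axes as they then stand; what a row does not reach is not made up. A row lasts 1/12 s, in which the tool goes at most 41.7 mm and 7.16 degrees, less where a joint would pass 70% of its speed; a pose out of reach is approached as far as the arm can. A call with a gripper value outside its range is refused whole. "claw" is the finger opening in m, from 0 to 0.0881, set as the call begins (left out, the last holds). The fingers move at their own pace and stop on an object; "squeeze" is the grip in N (left out, the last holds). Time passes only in rows, so rows that do not move let the fingers close. It gives the time, the measured TCP pose, the force and the opening at its end, in the units of the state.
- robot.observe(): the state, without advancing time (a new reading comes with each control period).
- robot.capture(name): name is "side" or "top" or "wrist"; returns the picture (480x640x3 uint8, red, green, blue); there is no depth.
- robot.calibration(name): a dict with "camera_matrix" (3x3 intrinsics, pixels), "k1" (the pictures are not rectified: a ray, as slopes to the right and down, at radius r is drawn at 1 + k1 r^2 times it, then the intrinsics apply), "rvec" (rotation vector, rad) and "tvec" (3), from world to camera coordinates, as OpenCV has them; the wrist camera has in their place "mount" (4x4, takes a point from camera to tool coordinates, whose origin is the TCP and whose axes are the flange's). Camera axes: x right, y down, z forward; pixel columns grow to the right and rows downward; lengths in m; the calibration is good to about 2 mm. A picture is of the moment at which its call begins: read the wrist's pose just before it. calibration takes no time and is no camera call.
- robot.close_job(): hands the job in, once; it reports no verdict.
The state is a dict: "time": time; "joint_pos": joint angles; "joint_velocities": joint speeds; "joint_torque": joint torques, N m; "tcp_pos": TCP position; "eef_rot": TCP orientation; "ft_force": force on the tool from outside, world axes, zero at the start; "ft_torque": the same for the moment, N m; "opening": opening from 0.0 (shut) to 1.0 (fully open).
Only numpy, scipy, OpenCV 4.12 (cv2) and the standard library are available. Lean on these libraries where they do the work, as an engineer would, in place of code of your own. Each camera call takes 0.05 s, during which the arm holds its last target. There are 200 camera calls.

TASK

Push the blue gauge carriage along its rail towards the banding wheel, with its arm still locked in, until it clicks home at the end stop. Then squeeze the black grip together with its orange lock button to free the telescoping arm, draw the arm out towards the wheel until its steel pointer lines up with the red cursor on the white scale, and finish while still holding it there, squeezed, against the arm's return spring. Leave the red cursor as it is set and do not disturb the bowl, jar or cutter ring.

Things in the scene. Friction and masses are not known exactly. Their poses are not given: they have to be found in the camera images.
- gauge_base: fixed dark steel foot, 270 x 130 x 12 mm, with an aluminium rail along its x axis; it is bolted down. Origin on the table surface under the rail. Its +x axis is the direction in which the carriage slides home and the arm extends (towards the wheel), z up; the scale, pointer and orange button are all on its -y side. A black end stop 48 mm high stands at x = 51 to 67 mm
- carriage (a joint): travel in m of the blue carriage along the base's +x: starts at 0 to 0.045; from about 0.076 a spring detent resists (push of about 6 N in all, more if fast), from 0.085 it snaps forward to the end stop at 0.090, where the detent keeps it (5 N to pull back). Sliding friction about 1.5 N. It carries sleeve (26 mm square, axis 100 mm up), arm, scale and push plate
- push_face (a point): middle of the rear (-x) face of the yellow upright push plate on top of the sleeve; plate 10 mm thick along x, 40 mm wide along y, standing from 113 mm (sleeve top) to 157 mm above the table; this point is 140 mm above the table. Axes as gauge_base; push along +x. The air behind it (-x) is free above 113 mm; the sleeve reaches 10 mm behind it
- gauge_arm (a joint): extension in m of the aluminium telescoping arm along the base's +x: 0 drawn in, 0.11 fully out. Locked (0.5 mm play, up to 2 mm give) until the orange button is pressed in by 4 mm or more. A return spring pulls it in with 3 to 4 N, so it runs back whenever let go; if it comes back with the button up it stops about 12 mm out, and goes fully in when the button is pressed again
- grip_center (a point): centre of the gripping height of the black upright grip block on the arm, 135 mm ahead (+x) of push_face when drawn in; block 30 mm along x, 24 mm along y, from 87 to 165 mm above the table, this point on its middle 142 mm up. Axes as gauge_base. Squeeze it across y, fingers pointing down. Nothing stands beside it above 96 mm
- button_face (a point): middle of the face of the orange round lock button (22 mm diameter) on the -y side of the grip block, standing 8 mm proud of it (20 mm from the block's middle plane); it moves 5 mm along +y, spring 2.4 N at first, 6.4 N fully pressed
- lock_button: the orange button with its latch pin (same part as button_face); its origin is a reference point far below and not useful for grasping. Axes as gauge_base
- pointer (a point): outer end of the steel pointer, a 4 mm wide bar that sticks out on the -y side under the grip block, 88 mm above the table, just over the white scale (ticks every 10 mm); moves with the arm. In x it is level with grip_center
- cursor_mark (a point): the red cursor clip on the outer edge of the white scale, 6 mm wide along x, top 88 mm above the table; this point is its middle in x. It rides on the carriage, set 45 to 95 mm ahead (+x) of where the pointer stands when the arm is in; its x along gauge_base is where the pointer must come. Axes as gauge_base
- cursor: the red cursor clip as a body (stiff friction, 8 N): its origin has the same x as cursor_mark, on the rail's middle line at table height. Axes as gauge_base
- wheel: dark steel banding wheel ahead of the gauge, fixed, 190 mm diameter, 55 mm high; origin under its centre
- bowl: loose terracotta bowl standing on the wheel, 130 mm across the rim, 70 mm high; origin under its centre. Leave alone
- jar: loose amber glass glaze jar with dark lid, 72 mm diameter, 95 mm high; origin under its centre. Leave alone
- cutter: loose steel cutter ring, 72 mm diameter, 28 mm high; origin under its centre. Leave alone

How it is judged (in metres and radians):
On the way, in this order (a step that is already met when the one before it is completed fails the run):
1. the carriage is home in its detent while the arm is still drawn in (value of joint carriage above 0.0865 m and value of joint gauge_arm below 0.008 m), for 0.2 s.
2. with the button squeezed, the arm is drawn out to the red cursor (value of joint carriage above 0.0865 m and x of pointer in the frame of cursor between -0.004 and 0.004 m and contact force between the fingers and lock_button above 4 N), for 0.2 s.
At the end, for the whole second after the job is handed in: The carriage is home in its detent (travel over 86.5 mm), the pointer is within 4 mm of the red cursor along the scale and still, and the fingers still squeeze the lock button with more than 4 N (all of step 2 and velocity of joint gauge_arm between -0.01 and 0.01 m/s); the arm keeps its last pose, push and grip.
It fails at once if the red cursor is pushed or gripped (more than 3 N) (contact force between anything else and cursor above 3 N).
It fails at once if the bowl is disturbed (moved more than 20 mm) (distance of bowl from where it was at the start of the episode above 0.02 m).
It fails at once if the jar is disturbed (moved more than 20 mm) (distance of jar from where it was at the start of the episode above 0.02 m).
It fails at once if the cutter is disturbed (moved more than 20 mm) (distance of cutter from where it was at the start of the episode above 0.02 m).
It also fails if it takes over 43 s, if anything falls off the work surface, if the arm or the gripper's body presses on something with over 40 N, if the wrist force passes 120 N, or if a joint passes its speed limit or range.

## Working session

There is one attempt and no reset: what is moved stays moved. The work goes in short steps, Python scripts to look and compute and a tool call to move; the robot and the scene stay as the last step left them, time stands still between calls to the robot, and variables do not carry over. Pictures are saved under pics/ and viewed, about 8 in all and at most 12, crops included, and the job is handed in when it is done.

Besides the shell and the picture viewer there is one more tool, called after ">>>" as name([rows], argument=value, ...), one row to a line, values as JSON. servo_tool: Moves the arm, as the interface text tells. Its arguments: {"type":"object","properties":{"moves":{"type":"array"},"claw":{"type":"number"},"squeeze":{"type":"number"}},"required":["moves"]}

```bash
mkdir -p pics; ls; python3 - <<'E'
from plant import robot
import cv2,numpy as np
s=robot.observe();print(s['time'],s['tcp_pos'],s['eef_rot'],s['ft_force'],s['opening'])
for n in("side","top"):
    im=robot.capture(n);cv2.imwrite(f"pics/{n}0.png",im[:,:,::-1])
for n in("side","top","wrist"):print(n,robot.calibration(n))
E
```

```text
pics
0.0 [ 0.19457657 -0.4873338   0.23815367] [[ 9.28752151e-01  3.70701214e-01 -2.26572141e-04]
 [ 3.70701186e-01 -9.28751291e-01  1.29262630e-03]
 [ 2.68748969e-04 -1.28452001e-03 -9.99999139e-01]] [0.3095593  0.08693418 0.09670326] 0.9977071573438752
side {'camera_matrix': array([[435.33170136,   0.        , 316.88013218],
       [  0.        , 435.33170136, 242.26581577],
       [  0.        ,   0.        ,   1.        ]]), 'k1': -0.09773151594598514, 'rvec': array([ 2.35392102, -0.2464906 ,  0.10896916]), 'tvec': array([-0.53804411,  0.23206756,  0.75077657])}
top {'camera_matrix': array([[528.31365648,   0.        , 319.24193798],
       [  0.        , 528.31365648, 246.49544614],
       [  0.        ,   0.        ,   1.        ]]), 'k1': -0.11880154366445785, 'rvec': array([ 2.18633922, -2.13460462,  0.14868916]), 'tvec': array([0.09082803, 0.61066153, 1.10680088])}
wrist {'camera_matrix': array([[395.57218996,   0.        , 328.39988825],
       [  0.        , 395.57218996, 243.38093299],
       [  0.        ,   0.        ,   1.        ]]), 'k1': -0.03756578881647617, 'mount': array([[-9.96032124e-05, -9.56125293e-01, -2.92958043e-01,
         7.66831135e-02],
       [ 9.99999994e-01, -8.31074856e-05, -6.87540188e-05,
         5.78280545e-05],
       [ 4.13904500e-05, -2.92958048e-01,  9.56125295e-01,
        -1.45699814e-01],
       [ 0.00000000e+00,  0.00000000e+00,  0.00000000e+00,
         1.00000000e+00]])}
```

View pics/side0.png

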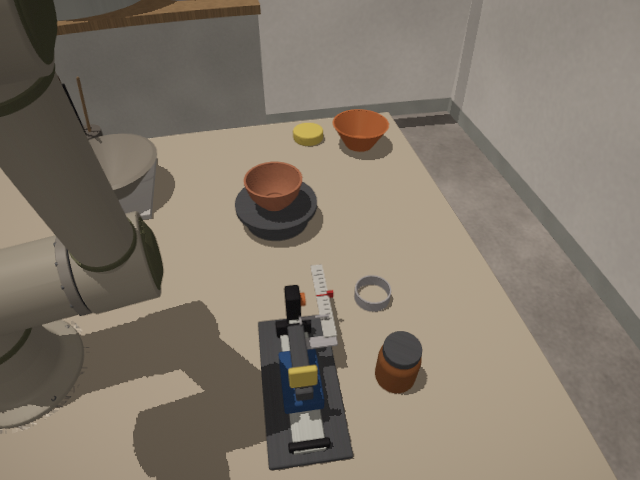

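View pics/top0.png

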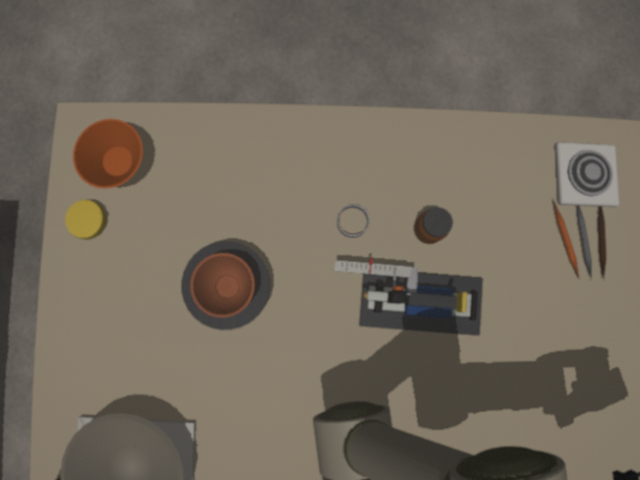

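The side view shows the gauge at about (300,380), with the yellow plate at (303,376), the black grip at (293,302) and the red cursor at (327,294). In the top view the plate is at (463,302), the grip near (397,296) and the cursor at (371,263). The rail runs left towards the wheel.

```bash
cat > h.py <<'E'
import cv2,numpy as np
from plant import robot
def ray(n,uv,s=None):
    c=robot.calibration(n);K=c['camera_matrix']
    p=cv2.undistortPoints(np.array([[uv]],float),K,np.array([c['k1'],0,0,0,0.]))[0,0]
    d=np.array([p[0],p[1],1.])
    if n=='wrist':
        T=c['mount'];R=np.array(s['eef_rot']);return np.array(s['tcp_pos'])+R@T[:3,3],R@T[:3,:3]@d
    R=cv2.Rodrigues(c['rvec'])[0];return -R.T@c['tvec'],R.T@d
def plane(n,uv,z,s=None):
    o,d=ray(n,uv,s);return o+d*(z-o[2])/d[2]
def proj(n,P,s=None):
    c=robot.calibration(n)
    if n=='wrist':
        T=np.eye(4);T[:3,:3]=s['eef_rot'];T[:3,3]=s['tcp_pos'];M=np.linalg.inv(T@c['mount']);rv=cv2.Rodrigues(M[:3,:3])[0];tv=M[:3,3]
    else: rv,tv=c['rvec'],c['tvec']
    return cv2.projectPoints(np.array(P,float).reshape(-1,1,3),rv,tv,c['camera_matrix'],np.array([c['k1'],0,0,0,0.]))[0][:,0]
def tri(a,b):
    (o,d),(p,e)=a,b
    A=np.stack([d,-e],1);t=np.linalg.lstsq(A,p-o,rcond=None)[0]
    x,y=o+t[0]*d,p+t[1]*e;return (x+y)/2,np.linalg.norm(x-y)
def blobs(im,lo,hi,roi):
    x0,y0,x1,y1=roi;h=cv2.cvtColor(np.ascontiguousarray(im[y0:y1,x0:x1]),cv2.COLOR_RGB2HSV)
    m=cv2.inRange(h,np.array(lo),np.array(hi));n,l,st,c=cv2.connectedComponentsWithStats(m)
    return [(c[i]+[x0,y0],st[i,2:5],st[i,:2]+[x0,y0]) for i in range(1,n) if st[i,4]>4]
E
python3 - <<'E'
from h import *
im={n:cv2.imread(f'pics/{n}0.png')[:,:,::-1] for n in('side','top')}
roi={'side':(250,250,350,480),'top':(325,240,490,340)}
for n in im:
    print(n)
    for c,lo,hi in(('yel',(20,120,80),(35,255,255)),('red',(0,150,80),(5,255,255)),('org',(5,120,80),(16,255,255)),('blue',(100,120,40),(125,255,255))):
        for b in blobs(im[n],lo,hi,roi[n]): print(c,b[0].round(1),b[1],b[2])
a=cv2.resize(im['side'][255:475,235:365],None,fx=2.7,fy=2.7,interpolation=cv2.INTER_CUBIC)
b=cv2.resize(im['top'][245:340,325:490],None,fx=2.6,fy=2.6,interpolation=cv2.INTER_CUBIC)
o=np.zeros((600,790,3),np.uint8);o[:a.shape[0],:a.shape[1]]=a;o[:b.shape[0],355:355+b.shape[1]]=b
cv2.imwrite('pics/c1.png',o[:,:,::-1])
E
```

```text
side
yel [302.6 376. ] [ 29  23 553] [288 365]
red [329.4 293.1] [ 9  7 35] [324 290]
red [319. 295.] [5 1 5] [317 295]
org [302.4 298.9] [ 6 13 58] [300 293]
blue [299.1 386.4] [  45   65 1195] [279 349]
top
yel [462.4 301.9] [ 10  20 122] [457 292]
red [370.5 261. ] [2 3 6] [370 260]
org [397.8 287.8] [10  5 40] [393 286]
blue [415.  309.5] [ 24   9 127] [406 306]
```

View pics/c1.png

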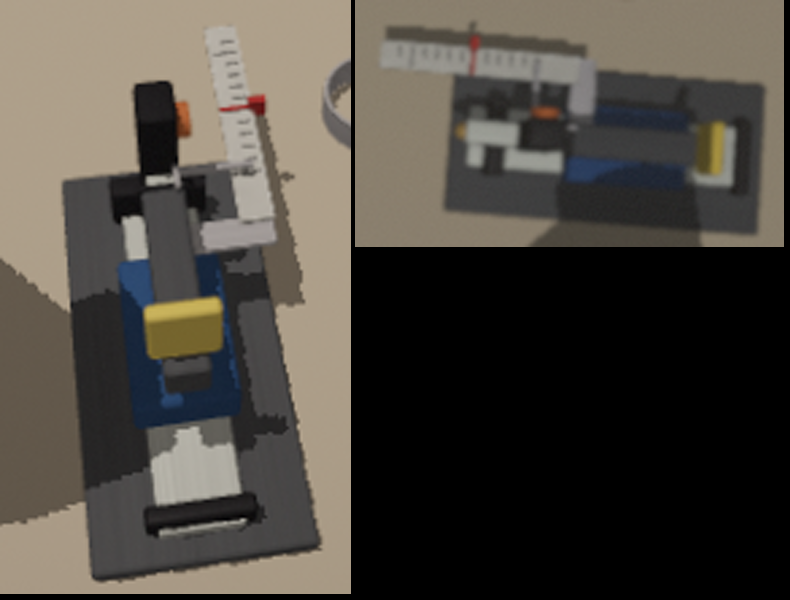

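The crops show the base corners, the scale with the red cursor line at crop (473,48) in the top view, and the pointer near (537,80). I'll fit the base pose from the corners and triangulate the parts.

```bash
python3 - <<'E'
from h import *
t=lambda x,y:(325+(x-355)/2.6,245+y/2.6)
s=lambda x,y:(235+x/2.7,255+y/2.7)
def fit(C):
    m=C.mean(0);u=(C[0]+C[1]-C[2]-C[3]);u/=np.linalg.norm(u);return m,np.degrees(np.arctan2(u[1],u[0]))
# order: front(+x)-y,front +y,rear +y,rear -y
Ct=np.array([plane('top',t(*p),.012)[:2] for p in((457,72),(445,211),(757,233),(763,85))])
print('top',Ct.round(4).tolist(),fit(Ct),np.linalg.norm(Ct-np.roll(Ct,1,0),axis=1))
for p in((63,180),(95,578),(320,543)): print('side',plane('side',s(*p),.012))
for k,a,b in(('plate',(302.6,376),(462.4,301.9)),('btn',(302.4,298.9),(397.8,287.8))):
    print(k,tri(ray('side',a),ray('top',b)))
print('cursor',plane('top',t(475,41),.088),plane('side',s(257,104),.088))
print('pointer',plane('top',t(538,68),.088))
print('griptop c',plane('side',s(154,88),.165),plane('top',t(546,135),.165))
e=[plane('side',s(*p),.157)[:2] for p in((146,308),(219,300))];print('plate top rear edge',e)
print('plate top view',plane('top',(462.4,301.9),.157))
E
```

```text
top [[0.5558, 0.0045], [0.4384, 0.0129], [0.4241, -0.2539], [0.5504, -0.2601]] (array([ 0.4921726, -0.1241187]), np.float64(87.86386396139747)) [0.26461949 0.11768198 0.26717349 0.12643962]
side [0.4400612  0.01391714 0.012     ]
side [ 0.42429148 -0.25415713  0.012     ]
side [ 0.55130381 -0.26133607  0.012     ]
plate (array([ 0.4914291 , -0.17853506,  0.14028036]), np.float64(0.0013156472930179529))
btn (array([ 0.5162337 , -0.04903522,  0.14422427]), np.float64(0.0018349621898977025))
cursor [ 0.57482571 -0.00226924  0.088     ] [ 0.5727122  -0.00539725  0.088     ]
pointer [ 0.55441905 -0.05285326  0.088     ]
griptop c [ 0.50097262 -0.03949071  0.165     ] [ 0.49863791 -0.04719647  0.165     ]
plate top rear edge [array([ 0.4732453 , -0.17306284]), array([ 0.51048865, -0.17621915])]
plate top view [ 0.49161764 -0.1738274   0.157     ]
```

Base +x points at about 86.7° in world, nearly world +y. I'll use closed fingers, with tool x turned to lie along the rail.

>>> servo_tool([
  [0, 0, 0, -7.1],
  [0, 0, 0, -7.1],
  [0, 0, 0, -7.1],
  [0, 0, 0, -7.1],
  [0, 0, 0, -7.1],
], claw=0, squeeze=20)

```text
time: 0.52
tcp_pos: [0.1946, -0.4874, 0.2384]
eef_rot: [[0.536, 0.844, -0.0], [0.844, -0.536, 0.001], [0.001, -0.0, -1.0]]
ft_force: [-0.5, 0.7, 0.1]
opening: 0.645
```

>>> servo_tool([
  [0, 0, 0, -7.1],
  [0, 0, 0, -7.1],
  [0, 0, 0, -7.1],
  [0, 0, 0, -7.1],
  [0, 0, 0, -1.1],
])

```text
time: 0.93
tcp_pos: [0.1946, -0.4875, 0.2384]
eef_rot: [[0.052, 0.999, -0.0], [0.999, -0.052, 0.001], [0.001, -0.0, -1.0]]
ft_force: [0.4, 0.5, -0.1]
opening: 0.268
```

>>> servo_tool([
  [0.028, 0.03, 0, 0],
  [0.028, 0.03, 0, 0],
  [0.028, 0.03, 0, 0],
  [0.028, 0.03, 0, 0],
  [0.028, 0.03, 0, 0],
])

```text
time: 1.35
tcp_pos: [0.3534, -0.3547, 0.2387]
eef_rot: [[0.06, 0.998, -0.0], [0.998, -0.06, 0.0], [0.0, -0.0, -1.0]]
ft_force: [0.5, -0.6, 0.8]
opening: 0.003
```

>>> servo_tool([
  [0.025, 0.028, 0, 0],
  [0.025, 0.028, 0, 0],
  [0.025, 0.028, 0, 0],
  [0.025, 0.025, 0, 0],
  [0, 0, 0, 0],
])

```text
time: 1.77
tcp_pos: [0.4699, -0.2587, 0.2384]
eef_rot: [[0.055, 0.999, 0.001], [0.998, -0.055, 0.001], [0.001, 0.001, -1.0]]
ft_force: [0.1, 0.1, -0.4]
opening: 0.006
```

```bash
python3 - <<'E'
from h import *
s=robot.observe();im=robot.capture('wrist');cv2.imwrite('pics/w1.png',im[:,:,::-1])
print(s['tcp_pos'],proj('wrist',[[.4917,-.181,.140],[.4945,-.04,.165],[.5737,-.004,.088]],s))
E
```

```text
[ 0.4699153  -0.25872225  0.23841745] [[ 356.49420155  118.14113092]
 [ 354.47488683 -206.0261142 ]
 [ 472.83032122 -184.06904544]]
```

View pics/w1.png

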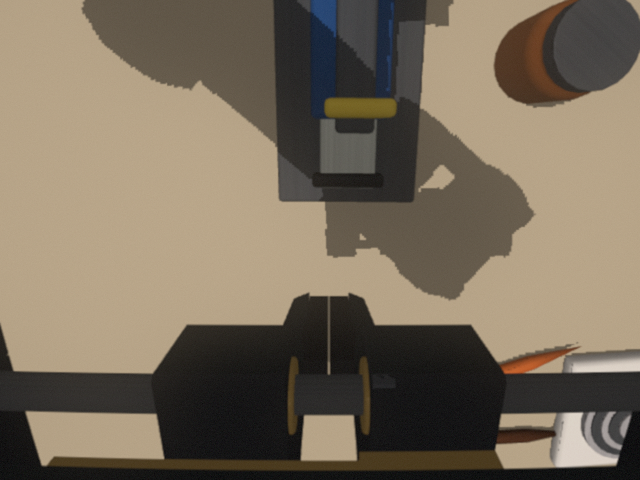

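The yellow plate's top spans columns 325–396 and rows 97–119. The base's rear edge is level at row 201, so the tool is aligned with the rail.

```bash
python3 - <<'E'
from h import *
s=robot.observe();R=np.array(s['eef_rot'])
for uv,z in(((360.5,118.5),.157),((360.5,97.5),.157),((348,201),.012)):
    P=plane('wrist',uv,z,s);print(P,R.T@(P-s['tcp_pos']))
E
```

```text
[ 0.49096783 -0.18339879  0.157     ] [0.07831016 0.01846684 0.08137829]
[ 0.49133679 -0.17245976  0.157     ] [0.08925286 0.0182312  0.08138391]
[ 0.48794463 -0.25726888  0.012     ] [0.00431248 0.01957903 0.22634048]
```

>>> servo_tool([
  [0.015, 0.0185, 0, 0],
  [0.015, 0, 0.02, 0],
  [0.01, 0, 0.03, 0],
  [0, 0, 0.03, 0],
  [0, 0, 0.03, 0],
])

```text
time: 2.23
tcp_pos: [0.4868, -0.224, 0.1276]
eef_rot: [[0.059, 0.998, 0.0], [0.998, -0.059, -0.0], [-0.0, 0.0, -1.0]]
ft_force: [0.5, -0.1, 0.0]
opening: 0.007
```

>>> servo_tool([
  [0, 0, 0, 0],
  [0.01, 0, 0, 0],
  [0.005, 0, 0, 0],
  [0.003, 0, 0, 0],
  [0.003, 0, 0, 0],
])

```text
time: 2.65
tcp_pos: [0.4893, -0.2027, 0.1304]
eef_rot: [[0.057, 0.998, 0.002], [0.998, -0.057, -0.002], [-0.002, 0.002, -1.0]]
ft_force: [0.8, 0.9, 0.9]
opening: -0.002
```

>>> servo_tool([
  [0.003, 0, 0, 0],
  [0.003, 0, 0, 0],
  [0.003, 0, 0, 0],
  [0.003, 0, 0, 0],
  [0.003, 0, 0, 0],
])

```text
time: 3.07
tcp_pos: [0.4896, -0.1878, 0.1289]
eef_rot: [[0.057, 0.998, 0.0], [0.998, -0.057, -0.001], [-0.001, 0.0, -1.0]]
ft_force: [0.0, -2.0, 0.7]
opening: 0.005
```

>>> servo_tool([
  [0.004, 0, 0, 0],
  [0.004, 0, 0, 0],
  [0.004, 0, 0, 0],
  [0.004, 0, 0, 0],
  [0.004, 0, 0, 0],
])

```text
time: 3.48
tcp_pos: [0.4908, -0.1675, 0.1288]
eef_rot: [[0.057, 0.998, 0.0], [0.998, -0.057, -0.0], [-0.0, 0.0, -1.0]]
ft_force: [0.4, -2.4, 0.9]
opening: 0.005
```

>>> servo_tool([
  [0.003, 0, 0, 0],
  [0.003, 0, 0, 0],
  [0.003, 0, 0, 0],
  [0.003, 0, 0, 0],
  [0.003, 0, 0, 0],
])

```text
time: 3.9
tcp_pos: [0.4916, -0.1538, 0.1288]
eef_rot: [[0.056, 0.998, 0.0], [0.998, -0.056, -0.003], [-0.003, 0.0, -1.0]]
ft_force: [-1.3, -15.3, -2.0]
opening: 0.007
```

>>> servo_tool([
  [0, 0, 0, 0],
  [0, 0, 0, 0],
])

```text
time: 4.07
tcp_pos: [0.4916, -0.1531, 0.1288]
eef_rot: [[0.057, 0.998, 0.0], [0.998, -0.057, -0.001], [-0.001, 0.0, -1.0]]
ft_force: [0.9, -3.2, 0.9]
opening: 0.004
```

>>> servo_tool([
  [0.001, 0, 0, 0],
  [0.001, 0, 0, 0],
  [0, 0, 0, 0],
])

```text
time: 4.32
tcp_pos: [0.4916, -0.1524, 0.1288]
eef_rot: [[0.057, 0.998, 0.0], [0.998, -0.057, -0.003], [-0.003, 0.0, -1.0]]
ft_force: [0.9, -13.4, -2.7]
opening: 0.006
```

>>> servo_tool([
  [0.001, 0, 0, 0],
  [0.001, 0, 0, 0],
  [0, 0, 0, 0],
  [0, 0, 0, 0],
])

```text
time: 4.65
tcp_pos: [0.4918, -0.1503, 0.1288]
eef_rot: [[0.057, 0.998, 0.0], [0.998, -0.057, -0.003], [-0.003, 0.0, -1.0]]
ft_force: [0.9, -10.4, -1.0]
opening: 0.008
```

>>> servo_tool([
  [0.001, 0, 0, 0],
  [0, 0, 0, 0],
  [0, 0, 0, 0],
])

```text
time: 4.9
tcp_pos: [0.4918, -0.1491, 0.1288]
eef_rot: [[0.057, 0.998, 0.0], [0.998, -0.057, -0.002], [-0.002, 0.0, -1.0]]
ft_force: [-0.2, -9.9, -0.4]
opening: 0.001
```

>>> servo_tool([
  [0.001, 0, 0, 0],
  [0.001, 0, 0, 0],
  [0.001, 0, 0, 0],
  [0, 0, 0, 0],
])

```text
time: 5.23
tcp_pos: [0.492, -0.1456, 0.1288]
eef_rot: [[0.057, 0.998, 0.0], [0.998, -0.057, -0.001], [-0.001, 0.0, -1.0]]
ft_force: [0.8, -5.3, 0.5]
opening: 0.005
```

>>> servo_tool([
  [0.001, 0, 0, 0],
  [0.001, 0, 0, 0],
  [0.001, 0, 0, 0],
  [0, 0, 0, 0],
])

```text
time: 5.57
tcp_pos: [0.4922, -0.1421, 0.1288]
eef_rot: [[0.057, 0.998, 0.0], [0.998, -0.057, -0.001], [-0.001, 0.0, -1.0]]
ft_force: [1.2, -4.7, -0.2]
opening: 0.007
```

>>> servo_tool([
  [0.001, 0, 0, 0],
  [0.001, 0, 0, 0],
  [0.001, 0, 0, 0],
  [0, 0, 0, 0],
])

```text
time: 5.9
tcp_pos: [0.4923, -0.1419, 0.1289]
eef_rot: [[0.057, 0.998, 0.0], [0.998, -0.057, -0.006], [-0.006, 0.001, -1.0]]
ft_force: [-1.7, -22.2, -3.6]
opening: 0.004
```

>>> servo_tool([
  [0.001, 0, 0, 0],
  [0.001, 0, 0, 0],
  [0.001, 0, 0, 0],
  [0, 0, 0, 0],
])

```text
time: 6.23
tcp_pos: [0.4923, -0.1418, 0.129]
eef_rot: [[0.057, 0.998, 0.0], [0.998, -0.057, -0.011], [-0.011, 0.001, -1.0]]
ft_force: [-4.4, -39.7, -6.5]
opening: 0.004
```

Hard stop reached: the force climbs with no movement. Backing off and rising above the grip.

>>> servo_tool([
  [-0.005, 0, 0, 0],
  [-0.01, 0, 0, 0],
  [-0.01, 0, -0.02, 0],
  [0, 0, -0.03, 0],
  [0, 0, -0.03, 0],
], claw=0.088)

```text
time: 6.65
tcp_pos: [0.4904, -0.1607, 0.209]
eef_rot: [[0.057, 0.998, -0.002], [0.998, -0.057, 0.002], [0.002, -0.002, -1.0]]
ft_force: [0.4, -0.5, -0.6]
opening: 0.357
```

>>> servo_tool([
  [0.015, 0, -0.02, 0],
  [0.03, 0, -0.01, 0],
  [0.03, 0, 0, 0],
  [0.02, 0, 0, 0],
  [0, 0, 0, 0],
])

```text
time: 7.07
tcp_pos: [0.4962, -0.0627, 0.2388]
eef_rot: [[0.053, 0.999, -0.0], [0.999, -0.053, 0.002], [0.002, -0.001, -1.0]]
ft_force: [0.5, -0.8, -1.1]
opening: 0.737
```

```bash
python3 - <<'E'
from h import *
s=robot.observe();im=robot.capture('wrist');cv2.imwrite('pics/w2.png',im[:,:,::-1])
print(s['time'],s['tcp_pos'],s['eef_rot'],s['opening'],s['ft_force'])
for c,lo,hi in(('yel',(20,120,60),(35,255,255)),('red',(0,150,60),(5,255,255)),('red2',(172,150,60),(180,255,255)),('org',(5,150,80),(16,255,255))):
    for b in blobs(im,lo,hi,(0,0,640,330)): print(c,b[0].round(1),b[1],b[2])
E
```

```text
7.0667 [ 0.49616425 -0.06274389  0.23883193] [[ 5.27736984e-02  9.98606400e-01 -4.41422832e-04]
 [ 9.98605118e-01 -5.27728856e-02  1.68558959e-03]
 [ 1.65994539e-03 -5.29761896e-04 -9.99998482e-01]] 0.7374605282925173 [ 0.50650837 -0.79874953 -1.14808002]
yel [331.4 319.8] [  57   20 1072] [304 310]
red [435.   63.2] [ 17   9 136] [427  59]
red [412.  64.] [27  3 81] [399  63]
org [362.6 140.2] [ 13  36 423] [357 123]
org [488.3 269.9] [  91   85 2791] [458 237]
```

View pics/w2.png

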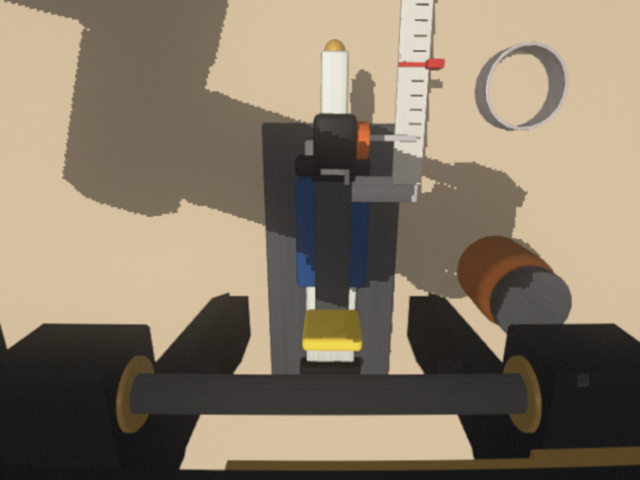

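The cursor line is at row 64, the pointer at row 137, the button at (363,140), and the grip block spans columns 314–357. The bowl, jar and ring are clear.

```bash
python3 - <<'E'
from h import *
s=robot.observe();R=np.array(s['eef_rot']);f=lambda uv,z:R.T@(plane('wrist',uv,z,s)-s['tcp_pos'])
for k,uv,z in(('cur',(413,64),.088),('cur clip',(435,63.5),.088),('ptr',(405,137),.088),('ptr tip',(419,137.5),.088),('btn',(369,140.5),.142),('grip top rear L',(314,169),.165),('grip top rear R',(357,169),.165),('grip top front',(335,114),.165),('yel top',(332,330),.157),('jar lid',(533,303),.095)):
    print(k,f(uv,z).round(4))
im=robot.capture('wrist')
g=cv2.cvtColor(im,cv2.COLOR_RGB2GRAY);print('grip col',g[105:185,335].tolist());print('ptr col',g[128:146,408].tolist(),'cur',im[56:72,412,:].tolist())
print('row140',g[140,305:375].tolist())
E
```

```text
cur [0.1155 0.0596 0.1507]
cur clip [0.1159 0.0749 0.1507]
ptr [0.0661 0.0565 0.1507]
ptr tip [0.0658 0.0668 0.1507]
btn [0.0659 0.025  0.0967]
grip top rear L [ 0.0516 -0.0071  0.0737]
grip top rear R [0.0516 0.0165 0.0737]
grip top front [0.0805 0.0043 0.0737]
yel top [-0.052   0.0031  0.0816]
jar lid [-0.0632  0.1669  0.1435]
grip col [230, 230, 231, 226, 183, 103, 58, 56, 57, 58, 62, 66, 68, 67, 69, 68, 68, 64, 67, 66, 69, 65, 64, 65, 66, 65, 63, 61, 60, 59, 52, 46, 46, 42, 40, 42, 41, 42, 39, 40, 43, 37, 38, 38, 36, 37, 40, 35, 36, 39, 36, 34, 36, 33, 36, 33, 35, 32, 33, 30, 51, 98, 116, 120, 116, 115, 110, 66, 30, 31, 34, 33, 29, 31, 45, 47, 51, 49, 47, 49]
ptr col [216, 214, 213, 211, 202, 196, 192, 193, 192, 185, 165, 192, 211, 216, 217, 215, 214, 214] cur [[224, 219, 204], [223, 218, 201], [222, 194, 181], [215, 124, 113], [213, 81, 72], [213, 76, 68], [208, 82, 72], [196, 117, 108], [195, 175, 162], [222, 214, 200], [224, 218, 204], [224, 219, 204], [223, 219, 204], [225, 219, 205], [225, 220, 206], [226, 221, 208]]
row140 [106, 116, 118, 119, 119, 120, 115, 90, 56, 40, 43, 38, 40, 37, 41, 39, 42, 41, 43, 39, 40, 44, 40, 42, 42, 39, 43, 40, 41, 43, 42, 43, 45, 44, 44, 44, 42, 42, 44, 42, 43, 43, 43, 43, 42, 43, 44, 45, 44, 42, 45, 59, 78, 105, 135, 143, 141, 141, 142, 139, 138, 138, 135, 125, 92, 68, 60, 60, 59, 60]
```

>>> servo_tool([
  [0.022, 0.006, 0, 0],
  [0.022, 0, 0, 0],
  [0.022, 0, 0, 0],
  [0, 0, 0.02, 0],
  [0, 0, 0.026, 0],
], claw=0.088)

```text
time: 7.58
tcp_pos: [0.5071, -0.0007, 0.1934]
eef_rot: [[0.056, 0.998, 0.003], [0.998, -0.056, -0.001], [-0.0, 0.003, -1.0]]
ft_force: [-0.2, -0.1, 0.3]
opening: 0.998
```

>>> servo_tool([
  [0, 0, 0.025, 0],
  [0, 0, 0.025, 0],
  [0, 0, 0.02, 0],
  [0, 0, 0, 0],
  [0, 0, 0, 0],
])

```text
time: 8.0
tcp_pos: [0.506, -0.0013, 0.1225]
eef_rot: [[0.058, 0.998, -0.002], [0.998, -0.058, 0.0], [0.0, -0.002, -1.0]]
ft_force: [0.1, -0.2, 0.3]
opening: 0.998
```

>>> servo_tool([
  [0.004, 0, 0, 0],
  [0, 0, 0, 0],
  [0, 0, 0, 0],
  [0, 0, 0, 0],
  [0, 0, 0, 0],
], claw=0.0, squeeze=25)

```text
time: 8.42
tcp_pos: [0.5066, 0.0035, 0.1232]
eef_rot: [[0.056, 0.998, 0.001], [0.998, -0.056, -0.0], [-0.0, 0.001, -1.0]]
ft_force: [0.6, -0.3, -0.4]
opening: 0.642
```

>>> servo_tool([
  [0, 0, 0, 0],
  [0, 0, 0, 0],
  [0, 0, 0, 0],
  [0, 0, 0, 0],
  [0, 0, 0, 0],
])

```text
time: 8.83
tcp_pos: [0.5042, 0.0038, 0.1226]
eef_rot: [[0.056, 0.998, -0.007], [0.998, -0.056, 0.0], [0.0, -0.007, -1.0]]
ft_force: [-12.6, -1.0, 8.2]
opening: 0.296
```

>>> servo_tool([
  [0, 0, 0, 0],
  [0, 0, 0, 0],
  [0, 0, 0, 0],
])

```text
time: 9.08
tcp_pos: [0.5043, 0.0038, 0.1226]
eef_rot: [[0.056, 0.998, -0.006], [0.998, -0.056, 0.0], [-0.0, -0.006, -1.0]]
ft_force: [-13.6, -0.6, 9.9]
opening: 0.293
```

Gripped at an opening of about 26 mm, so the button is pressed. I'll relieve the sideways load, then draw out slowly.

>>> servo_tool([
  [0, -0.002, 0, 0],
  [0, 0, 0, 0],
  [0.003, 0, 0, 0],
  [0.003, 0, 0, 0],
  [0.003, 0, 0, 0],
])

```text
time: 9.5
tcp_pos: [0.5045, 0.0124, 0.1227]
eef_rot: [[0.056, 0.998, -0.001], [0.998, -0.056, -0.001], [-0.001, -0.001, -1.0]]
ft_force: [-5.2, -3.6, 2.2]
opening: 0.286
```

>>> servo_tool([
  [0.004, 0, 0, 0],
  [0.004, 0, 0, 0],
  [0.004, 0, 0, 0],
  [0.004, 0, 0, 0],
  [0.004, 0, 0, 0],
])

```text
time: 9.92
tcp_pos: [0.5058, 0.0325, 0.1227]
eef_rot: [[0.056, 0.998, -0.001], [0.998, -0.056, -0.001], [-0.001, -0.001, -1.0]]
ft_force: [-4.1, -3.5, 3.1]
opening: 0.292
```

>>> servo_tool([
  [0.004, 0, 0, 0],
  [0.004, 0, 0, 0],
  [0.004, 0, 0, 0],
  [0.003, 0, 0, 0],
  [0, 0, 0, 0],
])

```text
time: 10.33
tcp_pos: [0.5067, 0.0478, 0.1227]
eef_rot: [[0.056, 0.998, -0.001], [0.998, -0.056, -0.0], [-0.0, -0.001, -1.0]]
ft_force: [-3.8, -2.7, 3.2]
opening: 0.292
```

>>> servo_tool([
  [0.003, 0, 0, 0],
  [0.002, 0, 0, 0],
  [0, 0, 0, 0],
  [0, 0, 0, 0],
])

```text
time: 10.67
tcp_pos: [0.507, 0.0525, 0.1227]
eef_rot: [[0.056, 0.998, -0.001], [0.998, -0.056, -0.0], [-0.0, -0.001, -1.0]]
ft_force: [-4.0, -2.9, 2.7]
opening: 0.291
```

```bash
python3 - <<'E'
from h import *
o=np.zeros((600,800,3),np.uint8)
s=robot.observe();w=robot.capture('wrist');sd=robot.capture('side')
print(s['tcp_pos'],s['ft_force'],s['opening'])
for n,im,roi in(('w',w,(0,0,640,480)),('s',sd,(250,230,360,350))):
    for lo,hi in(((0,150,60),(5,255,255)),((172,150,60),(180,255,255))):
        for b in blobs(im,lo,hi,roi): print(n,b[0].round(1),b[1],b[2])
o[:360,:480]=cv2.resize(w,(480,360))
c=cv2.resize(sd[230:350,255:361],None,fx=3,fy=3,interpolation=cv2.INTER_CUBIC);o[:c.shape[0],481:481+c.shape[1]]=c
c=cv2.resize(w[200:330,340:560],None,fx=1.84,fy=1.84,interpolation=cv2.INTER_CUBIC);o[361:361+239,:c.shape[1]]=c[:239]
cv2.imwrite('pics/f1.png',o[:,:,::-1])
E
```

```text
[0.50701051 0.05250732 0.12271442] [-3.95833144 -2.87505821  2.65477951] 0.29097337293054587
w [457.3 275.6] [ 64  20 606] [417 266]
s [325.3 272.8] [ 7  7 35] [322 270]
```

View pics/f1.png

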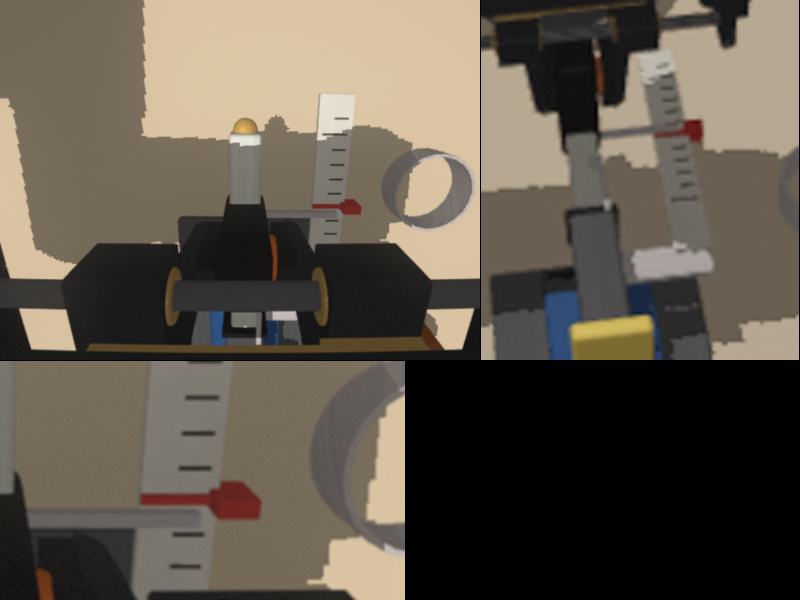

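The wrist and side views disagree slightly on alignment because of parallax, with the pointer within about 5 mm of the cursor. I'll zoom in on both.

```bash
python3 - <<'E'
from h import *
w=robot.capture('wrist');sd=robot.capture('side')
o=np.zeros((600,800,3),np.uint8)
c=cv2.resize(w[250:310,405:490],None,fx=6,fy=6,interpolation=cv2.INTER_NEAREST);o[:360,:510]=c
c=cv2.resize(sd[255:290,290:340],None,fx=6,fy=6,interpolation=cv2.INTER_NEAREST);o[365:575,:300]=c
o=cv2.convertScaleAbs(o,alpha=1.4)
cv2.imwrite('pics/f2.png',o[:,:,::-1])
s=robot.observe()
for z in(.078,.082,.088):print(z,[ (np.array(s['eef_rot']).T@(plane('wrist',uv,z,s)-s['tcp_pos'])).round(4)[:2].tolist() for uv in((440,275),(446,285))])
E
```

```text
0.078 [[0.0007, 0.0586], [-0.005, 0.0622]]
0.082 [[0.0022, 0.0574], [-0.0033, 0.0609]]
0.088 [[0.0046, 0.0556], [-0.0007, 0.059]]
```

View pics/f2.png

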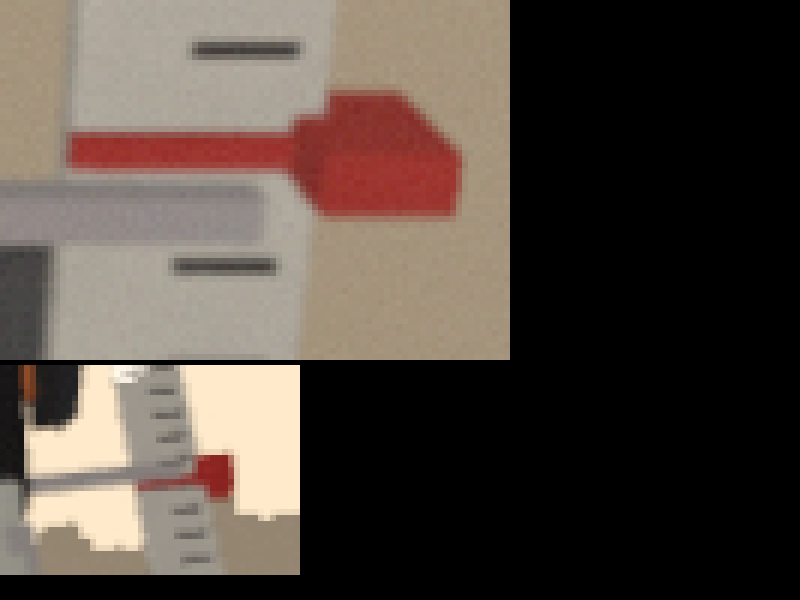

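The top faces at 88 mm are comparable. The clip's centre is at zoom row 183 and the pointer's at row 219, a gap of 6 px, or about 3 mm short. I'll move forward 3 mm.

>>> servo_tool([
  [0.0015, 0, 0, 0],
  [0.0015, 0, 0, 0],
  [0, 0, 0, 0],
  [0, 0, 0, 0],
  [0, 0, 0, 0],
])

```text
time: 11.28
tcp_pos: [0.5072, 0.0555, 0.1227]
eef_rot: [[0.057, 0.998, -0.0], [0.998, -0.057, 0.0], [0.0, -0.0, -1.0]]
ft_force: [-4.6, -2.7, 2.6]
opening: 0.294
```

```bash
python3 - <<'E'
from h import *
w=robot.capture('wrist');t=robot.capture('top')
o=np.zeros((600,800,3),np.uint8)
c=cv2.resize(w[250:310,405:490],None,fx=6,fy=6,interpolation=cv2.INTER_NEAREST);o[:360,:510]=c
c=cv2.resize(w[150:400,200:420],None,fx=1.2,fy=1.2);o[:300,520:784]=c
c=cv2.resize(t[230:330,320:490],None,fx=2.3,fy=2.3,interpolation=cv2.INTER_CUBIC);o[365:595,:391]=c
o=cv2.convertScaleAbs(o,alpha=1.4)
cv2.imwrite('pics/f3.png',o[:,:,::-1])
s=robot.observe();print(s['tcp_pos'],s['ft_force'],s['opening'])
for b in blobs(t,(20,120,60),(35,255,255),(420,280,490,330)): print('plate top',b[0],b[1],plane('top',b[0],.15))
E
```

```text
[0.5072042  0.05552063 0.12270336] [-3.94422463 -2.19053892  3.40074415] 0.29514116854949146
plate top [437.14685315 299.17482517] [  9  19 143] [ 0.49625065 -0.12566782  0.15      ]
```

View pics/f3.png

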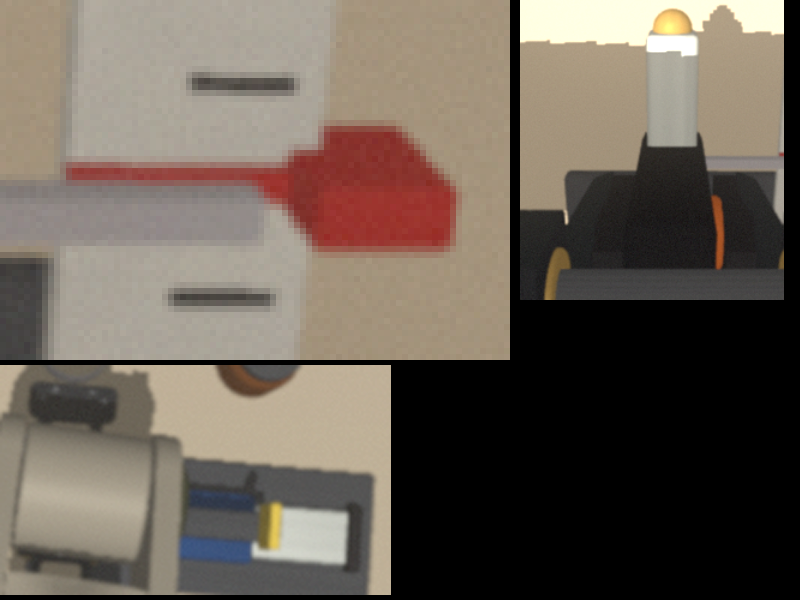

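The pointer (row 219) and clip (row 217) top faces now agree to about 0.2 mm. The plate is where it stood at the hard stop and the grip is holding, so I'm handing in.

```bash
python3 - <<'E'
from plant import robot
print(robot.close_job())
E
```

```text
the job is handed in; nothing more can be done
None
```

I pushed the carriage home, drew the arm out until the pointer met the red cursor, and handed the job in while still holding it squeezed. `close_job()` gave no verdict.

- **Carriage:** I pushed the yellow plate with closed fingers until it hit a hard stop, where the force reached 40 N with no further movement. That is a 45 N reading when world axes are combined on the full wrist vector's parts (−4.4, −39.7, −6.5), well under the 120 N wrist limit. I heard no separate "click" signal. The last top view put the plate about 2–4 mm from its stop position, which is within camera error.
- **Grip and arm:** I squeezed the grip and button at 25 N and drew the arm out about 52 mm against a steady spring pull of about 3 N.
- **Alignment:** A close-up showed the pointer about 3 mm short, while the side view looked nearly aligned because of parallax. I moved it 3 mm further, and the next close-up put the pointer and cursor top faces about 0.3 px apart, roughly 0.2 mm.
- **Button:** The finger opening read about 26 mm against 27 mm expected, which I took as fully pressed. The force on the button was not measured directly.
- **Other objects:** I kept clear of the bowl, jar, cutter ring and cursor throughout, but made no final check that the bowl, jar and ring had not moved. The clock read about 11.4 s at hand-in, against the 43 s limit.

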